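# Wedge a broken clock panel together and hold it

## Task

Mend the broken marble clock front on the gluing board: lay the loose half flat on the board, cut-out facing the fixed half's and its side along the side rail, and let go of it. Then slide the stout wedge along the board, thin end first, into the tapering gap between the loose half and the slanting batten, from the end where the gap is wide enough, until it jams and presses the joint shut with both halves in line; press firmly, but do not ram it. Finish while still gripping the wedge and pushing it home so that the adhesive can take, and leave the slim wedge, the oil bottle, the glass dome and the pocket watch alone.

Things in the scene. Friction and masses are not known exactly. Their poses are not given: they have to be found in the camera images.
- board: plywood gluing board fixed on the desk. Origin at desk height, z up; x runs from the slanting batten (robot's side) to the fence (far side), y along the gap. Its 12 mm base spans x -86 to +104, y -113 to +77 mm, top at z +12. It carries the fixed half, behind that a fence 14 mm high, the side rail and the batten. With the loose half home, that half's origin is at x +8, y 0, z +12
- fixed_half: fixed half of the white marble clock front, 50 x 60 x 12 mm, lying on the board at board x +38 to +88, y -30 to +30 mm, kept down by two brass turn-buttons on the fence. Origin: centre of its underside; turned half round, so its own +x points towards the loose half
- fixed_edge (a point): point on the fixed half's top face, in the middle of its joint edge (centre of the round hole when the halves meet): board x +38, y 0, z +24 mm; axes as the board's
- side_rail (a point): top of the free end of the wooden side rail, the stop for the halves' +y sides: board x +20, y +37, z +22 mm. The rail spans board x +20 to +88, y +30.2 to +44, 10 mm high above the board; it overlaps the first 18 mm of the loose half, so the gripper has room beside the rest
- batten (a point): middle of the top edge of the slanting batten's gap-side face: board x -40, y -7.5, z +24 mm. The batten is 22 mm wide, 12 mm high, rigid; the face runs straight from board x -51, y -75 to x -29, y +60 (slope 0.16). With the loose half home (back at x -22) the gap is 22 mm wide at y -30 and 12.4 mm at y +30: the wide end is towards -y
- gap_mouth (a point): point on the board's top in the middle of the gap's wide end with the joint shut: board x -37, y -76, z +12 mm. The board is bare beyond it, to y -113
- loose_half: loose half of the marble clock front, a slab 60 x 60 x 12 mm, 0.13 kg, with a half-round cut-out of 18 mm radius in its +x edge (the joint edge). Origin: centre of its underside, z up, +x to the joint edge. Straight sides at y +-30 mm, by which to take it; straight back at x -30 mm, where the wedge works. It slides on the board when pushed, and the moving wedge drags it against the rail
- loose_edge (a point): point on the loose half's top face in the middle of its joint edge (x +30, y 0, z +12 mm in its frame); it meets fixed_edge when the joint is shut
- stout_wedge: thicker, longer one of two plain wooden wedges, 0.06 kg, standing on edge: 100 mm along y, thin end (10 mm) at +y, thick end (26 mm) at -y, 20 mm high; grip block on top 14 (x) x 44 (y), z 20 to 44 mm. Origin under the grip's middle. Straight face at x +9, for the loose half; slanting face x -1 (thin) to -17 (thick), slope 0.16.
- wedge_tip (a point): middle of the stout wedge's thin end, on its underside (x +4, y +50, z 0 mm in its frame). When the wedge is jammed home it is near board x -27, y +45, z +12, the wedge's axes along the board's
- slim_wedge: the smaller wedge of the same wood, too thin for this gap: 70 mm long, 6 to 13 mm thick, 18 mm high with a grip block 9.5 x 34 x 20 mm on top. Origin as for the stout wedge. To be left alone
- oil_bottle: white plastic bottle with a nozzle, 44 mm across, 112 mm high, loose; origin under its centre. To be left alone
- glass_dome: clear glass dome with a knob, 59 mm across, 87 mm high, loose; origin under its centre. To be left alone
- pocket_watch: silver pocket watch lying on the desk, 46 x 61 x 14 mm, loose; origin under its centre. To be left alone
There are look-alikes about, which are no part of the job. Leave any black look-alike of the stout_wedge alone. Leave any green look-alike of the loose_half alone.

How it is judged:
By the outcome, as a careful person would: the job done as asked, in the order asked, and still so for the second after the job is handed in, while the arm keeps its last pose, push and grip.
It also fails if it takes over 67 s, if anything falls off the work surface, if the arm or the gripper's body presses on something with over 40 N, if the wrist force passes 120 N, or if a joint passes its speed limit or range.

## Robot

A 6-joint arm with a two-finger parallel gripper is mounted at the origin on the work surface; the furniture and walls round the work are solid. World frame = base frame: x ahead of the robot, y to its left, z up, the work surface at z = 0. Lengths are in m, angles in rad, forces in N, time in s.
With the tool pointing down it reaches from about 0.375 to 0.9 m from the base axis. Payload 3.1 kg.
Tool frame: the origin (TCP) lies between the finger pads; the fingertips stand manip.finger_overhang ahead of it and the grasp point (between the pads) lies 5 mm behind it (manip.finger_overhang is the distance from the TCP to the fingertips, in m); z points along the fingers, y is the line along which they close (so a half turn about z gives the same grasp; the last joint's range is limited). The gripper opens to 85 mm and grips with 20 to 120 N. Pads are 22 mm wide; open, the fingers measure 114 mm over their backs; the gripper's body (76 mm by 85 mm) begins 54 mm behind the grasp point. The pads swing forward as they close: fully open they stand 13 mm farther back than shut.
Start: joints at [-1.472, 0.527, 1.433, -0, 1.181, -0.178], TCP at [0.171, -0.601, 0.245] pointing down, gripper open.
Joint ranges: [-3.08, 3.08], [-0.75, 2.2], [0.22, 2.44], [-1.43, 4.57], [0, 2.65], [-2.85, 2.85]. Speed limits (rad/s): [2.79, 2.79, 3.14, 3.14, 3.14, 3.14].

## Interface

Orientations are given as a unit quaternion [x, y, z, w].
In Python, from station import manip gives the robot as it stands.
- The arm moves only by the tool drive_tool, never from a script. Its argument "plan" is a list of rows, each a list of 7 numbers: the shift along the tool's x, y, z in m, then the turn, a rotation vector about the tool's x, y, z in degrees, then the opening, from -1 (shut) to 1 (fully open). In form: [[x, y, z, wx, wy, wz, gripper], ...]. A call has 1 to 10 rows; each row shifts and turns the commanded pose from where the row before left it, along the tool's axes as they then stand; what a row does not reach is not made up. A row lasts 1/10 s, in which the tool goes at most 50 mm and 8.59 degrees, less where a joint would pass 70% of its speed; a pose out of reach is approached as far as the arm can. A call is refused whole if a number of a shift passes 0.05 or a number of a turn 8.59, either way. A call with a gripper value outside its range is refused whole. The fingers move at their own pace and stop on an object; "newtons" is the grip in N (left out, the last holds). Time passes only in rows, so rows that do not move let the fingers close. It gives the time, the measured TCP pose, the force, the opening and the grip force at its end, in the units of the state.
- manip.sense(): the state, without advancing time (a new reading comes with each control period).
- manip.snapshot(name): name is "scene" or "top" or "wrist"; returns a dict with "image" (384x512x3 uint8, red, green, blue), "z_map" (384x512 float32, m along the optical axis (not along the pixel's ray), 0 where there is no reading), "fov_y" (degrees; the focal length in pixels is half the picture's height over the tangent of half this angle, whatever the lens; pixels are square), "cx", "cy" (the principal point, pixels), "k1" (the pictures are not rectified: a ray, as slopes to the right and down, at radius r is drawn at 1 + k1 r^2 times it, then the intrinsics apply), "extrinsics" (4x4, takes a point from camera to world coordinates); the wrist camera has in their place "mount" (4x4, takes a point from camera to tool coordinates, whose origin is the TCP and whose axes are the flange's). Camera axes: x right, y up, looking along -z (the intrinsics and any distortion apply to the point x, -y, -z); pixel columns grow to the right and rows downward; lengths in m; the calibration is good to about 2 mm. A picture is of the moment at which its call begins: read the wrist's pose just before it.
- manip.sign_off(): hands the job in; it is judged then, once.
The state is a dict: "t": time; "q": joint angles; "qd": joint speeds; "tau": joint torques, N m; "tcp_pos": TCP position; "tool_rot": TCP orientation; "force": force on the tool from outside, world axes, zero at the start; "ft_torque": the same for the moment, N m; "finger_gap": opening from 0.0 (shut) to 1.0 (fully open); "gripper_force": force on a finger pad.
Only numpy, scipy, OpenCV 4.12 (cv2) and the standard library are available. Lean on these libraries where they do the work, as an engineer would, in place of code of your own. Each camera call takes 0.05 s, during which the arm holds its last target. There are 200 camera calls.

## Working session

There is one attempt and no reset: what is moved stays moved. The work goes in short steps, Python scripts to look and compute and a tool call to move; the robot and the scene stay as the last step left them, time stands still between calls to the robot, and variables do not carry over. Pictures are saved under pics/ and viewed, at most 10 in all, crops included, and the job is handed in when it is done.

Besides the shell and the picture viewer there is one more tool, called after "Request:" by a JSON object that holds its "name" and its "arguments". drive_tool: Moves the arm, as the interface text tells. Its arguments: {"type":"object","properties":{"plan":{"type":"array"},"newtons":{"type":"number"}},"required":["plan"]}

```bash
mkdir -p pics; cat > h.py <<'E'
import numpy as np, cv2
from station import manip
def snap(n):
    s=manip.sense(); d=manip.snapshot(n); d['s']=s
    if 'extrinsics' in d: d['T']=np.array(d['extrinsics'])
    else:
        from scipy.spatial.transform import Rotation as R
        T=np.eye(4);T[:3,:3]=R.from_quat(s['tool_rot']).as_matrix();T[:3,3]=s['tcp_pos'];d['T']=T@np.array(d['mount'])
    return d
def rays(d,px):
    px=np.atleast_2d(np.asarray(px,float)); f=192/np.tan(np.radians(d['fov_y'])/2)
    p=(px-[d['cx'],d['cy']])/f; r=p.copy()
    for _ in range(20): r=p/(1+d['k1']*(r**2).sum(1,keepdims=True))
    v=np.c_[r[:,0],-r[:,1],-np.ones(len(r))]
    return v
def plane(d,px,z):
    v=rays(d,px)@d['T'][:3,:3].T; o=d['T'][:3,3]
    return o+v*((z-o[2])/v[:,2])[:,None]
def depth(d,px):
    px=np.atleast_2d(px); z=np.array([d['z_map'][int(round(b)),int(round(a))] for a,b in px])
    return (rays(d,px)*z[:,None])@d['T'][:3,:3].T+d['T'][:3,3]
def cloud(d):
    H,W=d['z_map'].shape; u,v=np.meshgrid(np.arange(W),np.arange(H))
    P=(rays(d,np.c_[u.ravel(),v.ravel()])*d['z_map'].reshape(-1,1))@d['T'][:3,:3].T+d['T'][:3,3]
    return P.reshape(H,W,3)
def save(d,n,crop=None,k=1):
    im=d['image'][:,:,::-1]
    if crop: a,b,c,e=crop; im=im[b:e,a:c]
    cv2.imwrite('pics/'+n+'.png',cv2.resize(im,None,fx=k,fy=k,interpolation=cv2.INTER_CUBIC))
E
python3 - <<'E'
from h import *
for n in('scene','top'):
    d=snap(n);save(d,n+'0',k=1.5);print(n,d['fov_y'],d['cx'],d['cy'],d['k1'],d['T'].round(3).tolist())
    np.savez('/tmp/'+n,**{k:v for k,v in d.items() if k!='s'})
print(manip.finger_overhang,manip.sense())
E
```

```text
scene 47.26759973130487 245.62071158226652 190.33551354273894 -0.13995326630015748 [[-0.406, 0.645, -0.648, -0.469], [-0.914, -0.301, 0.273, 0.418], [-0.019, 0.703, 0.711, 1.071], [0.0, 0.0, 0.0, 1.0]]
top 43.567052102565654 250.40201568075042 194.65221436521313 -0.07785738815006062 [[0.027, 0.994, -0.105, 0.351], [-0.999, 0.029, 0.022, 0.038], [0.025, 0.104, 0.994, 1.351], [0.0, 0.0, 0.0, 1.0]]
0.014 {'t': 0.1, 'q': array([-1.47147418e+00,  5.28408759e-01,  1.43377033e+00,  2.84209471e-06,
        1.18142135e+00, -1.78460544e-01]), 'qd': array([-0.00054938, -0.00173053, -0.00243915,  0.00085256,  0.00071512,
       -0.0003936 ]), 'tau': array([-7.50742347e-04, -4.43304634e+01, -1.78586590e+01, -3.12412058e-04,
        3.87384891e-03, -4.30962572e-07]), 'tcp_pos': array([ 0.17138026, -0.60039869,  0.24441083]), 'tool_rot': array([ 9.90369669e-01,  1.38444614e-01,  4.10258516e-05, -1.00305186e-03]), 'force': array([1.47388237, 0.55652421, 0.07299129]), 'ft_torque': array([ 0.0366443 ,  0.02232635, -0.03426351]), 'gripper_force': 0.0, 'finger_gap': 0.9995329042467768}
```

View pics/scene0.png

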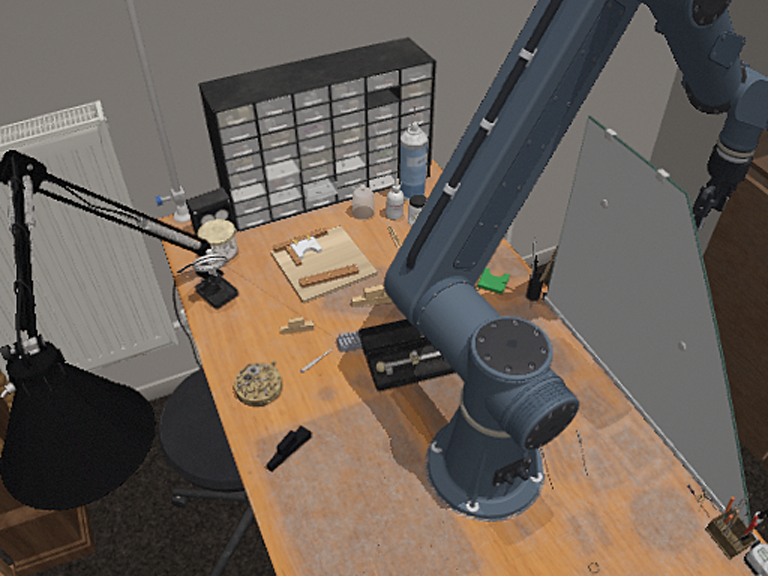

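View pics/top0.png

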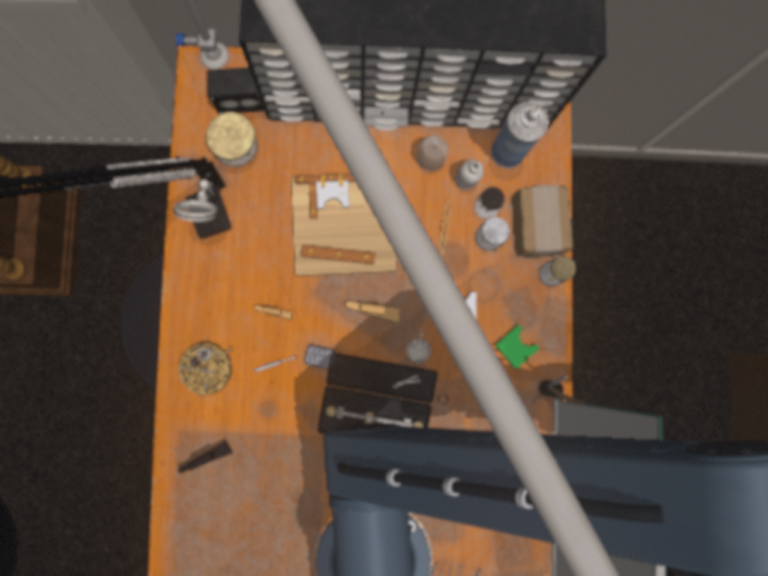

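The scene view shows the board at (325,262), the fixed half at (305,246), the stout wedge at (368,297) and the slim wedge at (297,326). In the top view the stout wedge is at (372,310), and the probable loose half is at (472,303), partly hidden by an overhead bar. The green decoy is at (517,347) and the black one at (205,457).

```bash
python3 - <<'E'
from h import *
d=dict(np.load('/tmp/top.npz'))
for n,p in dict(bl=(293,275),br=(395,270),tl=(293,180),fixed=(333,196),batL=(305,252),batR=(372,258),wthick=(398,314),wthin=(348,305),wgrip=(372,308),white=(473,303),bar=(455,330),bar2=(340,110),watch=(418,348),bottle=(470,173),dome=(432,152),can=(520,120),cab=(420,120),box=(370,400),green=(517,347),slim=(272,312)).items():
    print(n,depth(d,np.array(p)/1.5).round(3).tolist(),plane(d,np.array(p)/1.5,0.01).round(3).tolist()[0][:2])
E
```

```text
bl [[0.522, 0.165, -0.001]] [0.52, 0.164]
br [[0.536, -0.027, 0.005]] [0.536, -0.027]
tl [[0.702, 0.171, 0.013]] [0.702, 0.171]
fixed [[0.67, 0.094, 0.024]] [0.674, 0.094]
batL [[0.563, 0.142, 0.022]] [0.565, 0.143]
batR [[0.555, 0.017, 0.026]] [0.557, 0.017]
wthick [[0.452, -0.034, 0.018]] [0.453, -0.035]
wthin [[0.466, 0.059, 0.025]] [0.467, 0.059]
wgrip [[0.46, 0.015, 0.04]] [0.463, 0.014]
white [[0.478, -0.175, 0.011]] [0.478, -0.175]
bar [[0.365, 0.004, 1.099]] [0.426, -0.142]
bar2 [[0.445, 0.047, 1.095]] [0.844, 0.087]
watch [[0.39, -0.073, 0.012]] [0.391, -0.073]
bottle [[0.71, -0.157, 0.073]] [0.728, -0.167]
dome [[0.748, -0.087, 0.07]] [0.766, -0.093]
can [[0.77, -0.222, 0.196]] [0.837, -0.263]
cab [[0.827, -0.068, 0.016]] [0.83, -0.068]
box [[0.292, 0.013, 0.005]] [0.292, 0.013]
green [[0.397, -0.259, 0.013]] [0.397, -0.259]
slim [[0.448, 0.197, 0.038]] [0.45, 0.2]
```

```bash
python3 - <<'E'
from h import *
d=dict(np.load('/tmp/scene.npz'))
for p in [(592,125),(556,290),(575,220),(600,150),(640,160),(685,200),(690,300),(720,400),(740,490),(650,390),(600,330),(712,190),(490,280),(536,280),(540,250)]:
    print(p,depth(d,np.array(p)/1.5).round(3).tolist(),plane(d,np.array(p)/1.5,0.0).round(3).tolist()[0][:2])
d=dict(np.load('/tmp/top.npz'));print()
for p in [(555,405),(663,418),(655,435),(610,420),(650,570),(550,388)]:
    print(p,depth(d,np.array(p)/1.5).round(3).tolist())
d=snap('wrist');print(np.array(d['mount']).round(3),d['fov_y']);save(d,'w0')
P=cloud(d)[::48,::64];print(P.reshape(-1,3).round(2).tolist())
E
```

```text
(592, 125) [[0.281, -0.332, 0.462]] [0.85, -0.901]
(556, 290) [[0.271, -0.334, 0.057]] [0.312, -0.376]
(575, 220) [[0.267, -0.333, 0.256]] [0.498, -0.568]
(600, 150) [[0.25, -0.333, 0.429]] [0.729, -0.834]
(640, 160) [[0.155, -0.331, 0.468]] [0.64, -0.912]
(685, 200) [[0.051, -0.335, 0.46]] [0.441, -0.901]
(690, 300) [[-0.028, -0.336, 0.31]] [0.152, -0.642]
(720, 400) [[-0.159, -0.334, 0.197]] [-0.089, -0.503]
(740, 490) [[-0.275, -0.334, 0.08]] [-0.259, -0.395]
(650, 390) [[-0.036, -0.331, 0.075]] [-0.003, -0.387]
(600, 330) [[0.124, -0.334, 0.077]] [0.171, -0.393]
(712, 190) [[0.156, -0.559, 0.338]] [0.443, -1.008]
(490, 280) [[0.396, -0.249, 0.01]] [0.404, -0.255]
(536, 280) [[0.332, -0.328, 0.034]] [0.359, -0.352]
(540, 250) [[1.019, -0.952, -0.681]] [0.441, -0.42]

(555, 405) [[0.291, -0.33, 0.016]]
(663, 418) [[0.224, -0.867, -0.749]]
(655, 435) [[0.277, -0.333, 0.465]]
(610, 420) [[0.284, -0.335, 0.299]]
(650, 570) [[0.107, -0.334, 0.449]]
(550, 388) [[0.323, -0.317, 0.031]]
[[-0.001  0.958  0.288  0.072]
 [ 1.     0.     0.001  0.   ]
 [ 0.001  0.288 -0.958 -0.127]
 [ 0.     
[... 733 characters left out ...]
8, -0.34, 0.07], [0.06, -0.37, -0.01], [-0.21, -0.21, -0.74], [-0.15, -0.44, -0.75], [-0.08, -0.68, -0.75], [-0.02, -0.91, -0.75], [0.09, -1.04, -0.55], [0.17, -1.04, -0.27], [0.02, -0.34, 0.06], [-0.12, -0.29, -0.18], [-0.36, -0.27, -0.66], [-0.34, -0.49, -0.75], [-0.27, -0.73, -0.75], [-0.2, -0.97, -0.75], [-0.03, -1.04, -0.43], [0.09, -1.04, -0.2], [-0.05, -0.34, 0.06], [-0.28, -0.27, -0.24], [0.17, -0.56, 0.28], [-0.55, -0.53, -0.75], [-0.48, -0.79, -0.75], [-0.41, -1.05, -0.75], [0.19, -0.64, 0.28], [0.01, -1.04, -0.14], [0.16, -0.53, 0.31], [0.16, -0.54, 0.3], [0.18, -0.57, 0.31], [-0.8, -0.59, -0.75], [-0.72, -0.86, -0.75], [-0.5, -1.04, -0.56], [0.2, -0.63, 0.31], [0.19, -0.66, 0.3]]
```

View pics/w0.png

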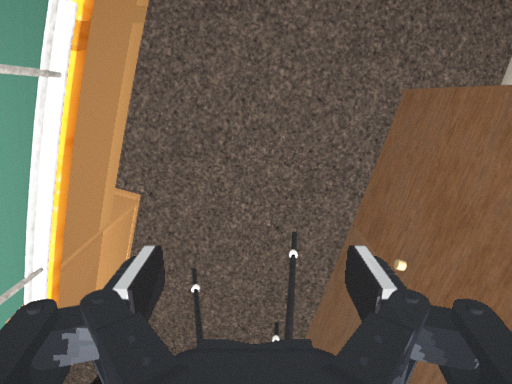

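The wrist view shows floor and a cabinet, so the gripper is outside the glass pane (y≈-0.334, x<0.285). I'll go forward past its end first.

Request:
{"name": "drive_tool", "arguments": {"plan": [[0.033, 0.009, -0.015, 0, 0, 0, 1], [0.033, 0.009, -0.015, 0, 0, 0, 1], [0.033, 0.009, -0.015, 0, 0, 0, 1], [0.033, 0.009, -0.015, 0, 0, 0, 1], [0.033, 0.009, -0.015, 0, 0, 0, 1], [0.033, 0.009, -0.015, 0, 0, 0, 1], [0.033, 0.009, -0.015, 0, 0, 0, 1], [0.033, 0.009, -0.015, 0, 0, 0, 1], [0, 0, 0, 0, 0, 0, 1]]}}

```text
t: 1.05
tcp_pos: [0.45, -0.5973, 0.3672]
tool_rot: [0.99, 0.141, 0.002, 0.002]
force: [-0.8, -0.1, 0.5]
finger_gap: 1.004
gripper_force: 0.0
```

Request:
{"name": "drive_tool", "arguments": {"plan": [[0.02, -0.04, 0.004, 0, 0, 0, 1], [0.02, -0.04, 0.004, 0, 0, 0, 1], [0.02, -0.04, 0.004, 0, 0, 0, 1], [0.02, -0.04, 0.004, 0, 0, 0, 1], [0.02, -0.04, 0.004, 0, 0, 0, 1], [0.02, -0.04, 0.004, 0, 0, 0, 1], [0.02, -0.04, 0.004, 0, 0, 0, 1], [0.02, -0.04, 0.004, 0, 0, 0, 1], [0.02, -0.04, 0.004, 0, 0, 0, 1], [0.02, -0.04, 0.004, 0, 0, 0, 1]]}}

```text
t: 2.05
tcp_pos: [0.5267, -0.1568, 0.3246]
tool_rot: [0.99, 0.138, -0.001, -0.0]
force: [0.5, 0.1, -0.7]
finger_gap: 1.0
gripper_force: 0.0
```

Request:
{"name": "drive_tool", "arguments": {"plan": [[0, 0, 0, 0, 0, 0, 1], [0, 0, 0, 0, 0, 0, 1], [0, 0, 0, 0, 0, 0, 1]]}}

```text
t: 2.35
tcp_pos: [0.5274, -0.1594, 0.3252]
tool_rot: [0.99, 0.138, -0.0, 0.0]
force: [-0.4, -0.9, 0.1]
finger_gap: 1.002
gripper_force: 0.0
```

```bash
python3 - <<'E'
from h import *
d=snap('wrist');save(d,'w1',k=1.5);print(d['s']['tcp_pos'],d['s']['tool_rot'])
np.savez('/tmp/w1',**{k:v for k,v in d.items() if k!='s'})
t=snap('top');np.savez('/tmp/top1',**{k:v for k,v in t.items() if k!='s'})
E
```

```text
[ 0.52735649 -0.15944652  0.32518494] [ 9.90433774e-01  1.37988371e-01 -2.06479699e-04  3.24406286e-04]
```

View pics/w1.png

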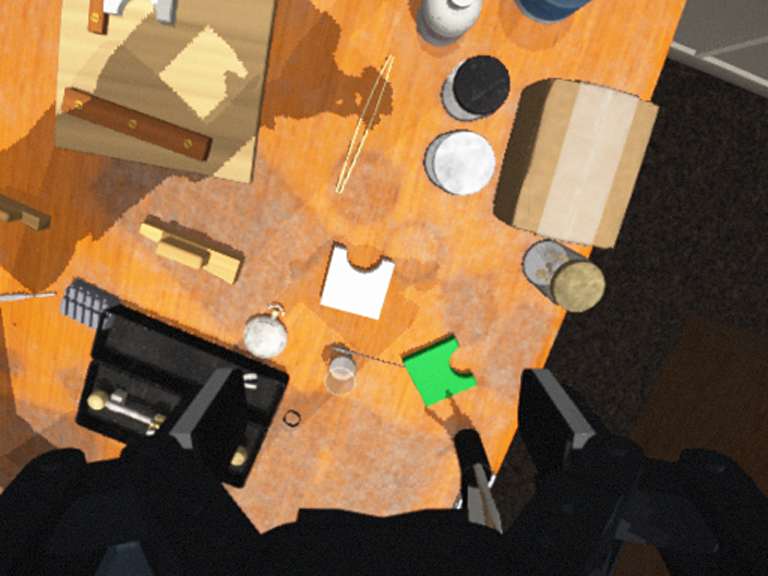

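The wrist view shows the loose half at (358,283) with its cut-out up-image, and the watch at (265,337). The stout wedge is at (190,247), thin end left, with the board top-left and the batten along (135,125). The green decoy is at (440,370).

```bash
cat >> h.py <<'E'
def blob(mask,near):
    n,l,st,c=cv2.connectedComponentsWithStats(mask.astype(np.uint8)); 
    i=1+np.argmin(np.hypot(*(c[1:]-near).T)+1e3*(st[1:,4]<60)); return l==i
def rect(P):
    (c,s,a)=cv2.minAreaRect((P[:,:2]*1000).astype(np.float32)); return np.round(c,1),np.round(s,1),round(a,1)
def contour(m):
    return max(cv2.findContours(m.astype(np.uint8),cv2.RETR_EXTERNAL,cv2.CHAIN_APPROX_NONE)[0],key=len)[:,0].astype(float)
E
python3 - <<'E'
from h import *
d=dict(np.load('/tmp/w1.npz'));P=cloud(d);im=d['image'].astype(int)
hsv=cv2.cvtColor(d['image'],cv2.COLOR_RGB2HSV)
m=blob((hsv[...,1]<60)&(hsv[...,2]>170),(239,190))
c=contour(m);print(m.sum(),'z',np.median(P[m][:,2]),rect(plane(d,c,0.012)),rect(P[m]))
print(P[m][:,:2].mean(0))
# wedge by height
U,V=np.meshgrid(np.arange(512),np.arange(384))
R=(U>85)&(U<170)&(V>135)&(V<200)
for lo,hi in((.014,.03),(.035,.055)):
    w=R&(P[...,2]>lo)&(P[...,2]<hi); w=blob(w,(127,165)); print('wedge',lo,w.sum(),np.median(P[w][:,2]),rect(P[w]))
b=(P[...,2]>.007)&(P[...,2]<.016)&(U<185)&(V<125)
cc=cv2.approxPolyDP(contour(blob(b,(120,60))).astype(np.float32)[:,None],4,True)[:,0];print(cc.tolist());print(depth(d,cc).round(4).tolist())
bt=(P[...,2]>.0195)&(P[...,2]<.03)&(V<110)&(V>50)&(U<150); bt=blob(bt,(90,82)); print('batten',bt.sum(),np.median(P[bt][:,2]),rect(P[bt]))
E
```

```text
1377 z 0.010230847435337254 (array([ 467.9, -150.3]), array([59.6, 60. ]), 90.0) (array([ 516.9, -150.8]), array([ 60.5, 160.2]), 89.4)
[ 0.46440161 -0.15017272]
wedge 0.014 667 0.01844108063744687 (array([455.3,  13.6]), array([100.8,  26.3]), 82.4)
wedge 0.035 343 0.04171199418713828 (array([459. ,  13.3]), array([42.9, 14.3]), 83.2)
[[41.0, 0.0], [37.0, 98.0], [166.0, 122.0], [183.0, 0.0], [117.0, 0.0], [114.0, 16.0], [103.0, 13.0], [99.0, 0.0], [84.0, 0.0], [79.0, 11.0], [70.0, 9.0], [69.0, 23.0], [57.0, 20.0], [59.0, 0.0]]
[[0.6479, 0.1682, 0.0117], [0.5189, 0.1585, 0.009], [0.5335, -0.0287, 0.0076], [0.6919, -0.0172, 0.0088], [0.6702, 0.0648, 0.0136], [0.6501, 0.0648, 0.014], [0.6507, 0.0813, 0.011], [0.6652, 0.0897, 0.0107], [0.6599, 0.1068, 0.0158], [0.6458, 0.1143, 0.0102], [0.645, 0.1238, 0.0155], [0.6277, 0.1233, 0.0137], [0.628, 0.1429, 0.0098], [0.6534, 0.1444, 0.0096]]
batten 1678 0.022432558623081217 (array([559.9,  80.2]), array([136.8,  23.1]), 85.3)
```

Request:
{"name": "drive_tool", "arguments": {"plan": [[0, 0, 0, 0, 0, 6, 1], [0, 0, 0, 0, 0, 6, 1], [0.024, -0.04, 0.005, 0, 0, 0, 1], [0.024, -0.04, 0.005, 0, 0, 0, 1], [0.024, -0.04, 0.005, 0, 0, 0, 1], [0.024, -0.04, 0.005, 0, 0, 0, 1], [0.024, -0.04, 0.005, 0, 0, 0, 1], [0.024, -0.04, 0.005, 0, 0, 0, 1], [0, 0, 0, 0, 0, 0, 1], [0, 0, 0, 0, 0, 0, 1]]}}

```text
t: 3.45
tcp_pos: [0.6552, 0.0905, 0.2945]
tool_rot: [0.999, 0.034, -0.001, 0.0]
force: [0.2, -0.1, 0.2]
finger_gap: 1.0
gripper_force: 0.0
```

```bash
python3 - <<'E'
from h import *
d=snap('wrist');save(d,'w2',k=1.5);print(d['s']['tcp_pos'],d['s']['tool_rot'],d['s']['q'].round(2))
np.savez('/tmp/w2',**{k:v for k,v in d.items() if k!='s'})
# finger tips in tool frame
M=np.array(d['mount']);z=d['z_map'];u,v=np.meshgrid(np.arange(512),np.arange(384))
C=(rays(d,np.c_[u.ravel(),v.ravel()])*z.reshape(-1,1))
T=C@M[:3,:3].T+M[:3,3]
k=(z.ravel()>0)&(T[:,2]<.05); print('tips z',np.sort(T[k][:,2])[-200::20].round(4)); 
t=T[k];print(t[t[:,2]>t[:,2].max()-.004].round(3)[::20].tolist())
E
```

```text
[0.65518337 0.09053051 0.29447111] [ 9.99406389e-01  3.44434176e-02 -6.38025143e-04  3.37543484e-04] [-0.03  0.53  1.28 -0.    1.33  1.47]
tips z [-0.0009 -0.0007 -0.0005 -0.0002  0.0002  0.0006  0.001   0.0014  0.0019
  0.0024]
[[0.009, -0.042, 0.0], [0.006, -0.042, 0.002], [0.004, 0.043, 0.002], [0.0, -0.043, 0.003], [-0.0, -0.042, 0.0], [-0.002, 0.043, -0.0], [-0.005, 0.043, 0.0], [-0.007, 0.043, -0.0]]
```

View pics/w2.png

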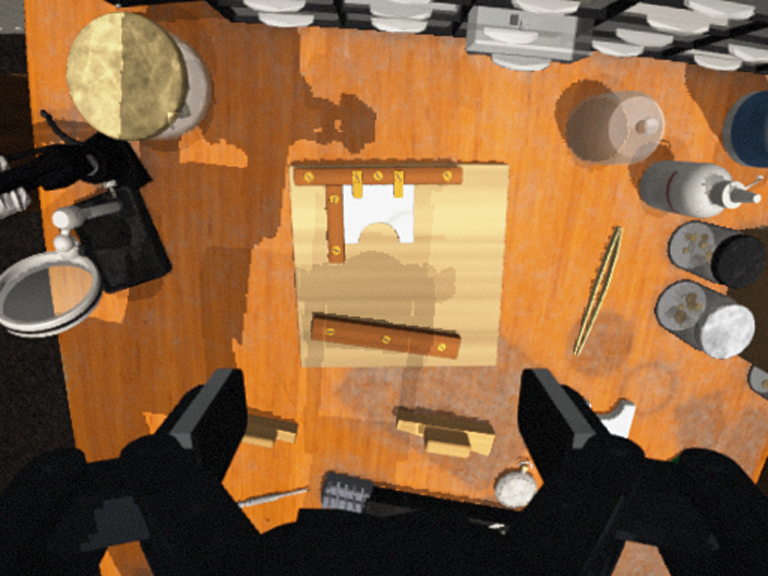

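The board is at (400,265), with the fixed half at (378,212), the rail at (336,225) and the batten from (315,328) to (460,345). The wedge's grip is at (447,440).

```bash
python3 - <<'E'
from h import *
d=dict(np.load('/tmp/w2.npz'));P=cloud(d);im=d['image']
hsv=cv2.cvtColor(im,cv2.COLOR_RGB2HSV);U,V=np.meshgrid(np.arange(512),np.arange(384))
m=blob((hsv[...,1]<60)&(hsv[...,2]>150)&(U>215)&(U<290)&(V>110)&(V<175),(252,140))
c=contour(m);print('fixed',m.sum(),np.median(P[m][:,2]),c.min(0),c.max(0),rect(plane(d,c,.024)))
def line(a,b,sgn,ch,z,n=25,w=6):  # subpixel edge points along a-b, strongest gradient across
    a,b=np.array(a,float),np.array(b,float);t=(b-a)/np.linalg.norm(b-a);nn=np.array([-t[1],t[0]])
    g=cv2.GaussianBlur(ch.astype(np.float32),(3,3),0);o=np.arange(-w,w+.01,.25);pts=[]
    for s in np.linspace(.1,.9,n):
        q=a+s*(b-a)+o[:,None]*nn
        v=cv2.remap(g,q[:,:1].astype(np.float32),q[:,1:].astype(np.float32),cv2.INTER_LINEAR)[:,0]
        pts.append(q[np.argmax(np.abs(np.gradient(v)))])
    X=plane(d,pts,z)[:,:2]*1000
    vx,vy,x0,y0=cv2.fitLine(X.astype(np.float32),cv2.DIST_HUBER,0,.01,.01).ravel()
    r=np.abs((X-[x0,y0])@[-vy,vx]);return np.round([x0,y0],1),round(float(np.degrees(np.arctan2(vy,vx))),2),'res',round(float(np.median(r)),2)
S=hsv[...,1];B=im[...,2];k=1/1.5
L=lambda *p:[tuple(np.array(q)*k) for q in p]
print('board -x edge',line(*L((310,366),(495,366)),1,B,.012))
print('board -y edge',line(*L((508,170),(498,360)),1,B,.012))
print('board +y edge',line(*L((296,195),(302,360)),1,B,.012))
print('fixed -y edge',line(*L((413,190),(413,240)),1,B,.024,w=4))
print('rail inner? +y edge',line(*L((328,190),(329,258)),1,B,.022,w=4))
print('rail end',line(*L((330,262),(344,262)),1,B,.022,n=10,w=3))
print('batten gap edge',line(*L((315,315),(460,336)),1,S,.024,w=4))
R=(P[...,2]>.0175)&(P[...,2]<.04)
bt=blob(R&(V>205)&(V<242)&(U>195)&(U<315),(257,223));print('batten',np.median(P[bt][:,2]),rect(P[bt]))
bd=(P[...,2]>.007)&(P[...,2]<.016)&(V>105)&(V<246)&(U>190)&(U<345);print('board z',np.median(P[bd][:,2]))
E
```

```text
fixed 1441 0.022190505529727955 [228. 123.] [275. 162.] (array([673.4,  95.2]), array([49.6, 59.1]), 4.8)
board -x edge (array([528.5,  64.7], dtype=float32), -84.98, 'res', 0.48)
board -y edge (array([639.7, -19.9], dtype=float32), 4.54, 'res', 0.44)
board +y edge (array([590.3, 164.8], dtype=float32), 4.56, 'res', 0.32)
fixed -y edge (array([673. ,  64.8], dtype=float32), 4.94, 'res', 0.0)
rail inner? +y edge (array([658.6, 138.1], dtype=float32), 5.28, 'res', 0.38)
rail end (array([629.1, 127.8], dtype=float32), -86.14, 'res', 0.0)
batten gap edge (array([574.5,  74.1], dtype=float32), 85.35, 'res', 0.26)
batten 0.022259074036678095 (array([559.9,  80.6]), array([136.8,  23. ]), 85.3)
board z 0.01023170345418073
```

Request:
{"name": "drive_tool", "arguments": {"plan": [[-0.027, 0.038, 0.0075, 0, 0, 0, 1], [-0.027, 0.038, 0.0075, 0, 0, 0, 1], [-0.027, 0.038, 0.0075, 0, 0, 0, 1], [-0.027, 0.038, 0.0075, 0, 0, 0, 1], [-0.027, 0.038, 0.0075, 0, 0, 0, 1], [-0.027, 0.038, 0.0075, 0, 0, 0, 1], [0, 0, 0, 0, 0, 0, 1], [0, 0, 0, 0, 0, 0, 1]]}}

```text
t: 4.3
tcp_pos: [0.5077, -0.1501, 0.2508]
tool_rot: [1.0, 0.031, 0.0, 0.0]
force: [-0.5, -0.9, -0.3]
finger_gap: 1.0
gripper_force: 0.0
```

```bash
python3 - <<'E'
from h import *
d=snap('wrist');save(d,'w3');print(d['s']['tcp_pos'],d['s']['tool_rot'],d['s']['q'].round(2))
np.savez('/tmp/w3',**{k:v for k,v in d.items() if k!='s'})
P=cloud(d);hsv=cv2.cvtColor(d['image'],cv2.COLOR_RGB2HSV)
W=(hsv[...,1]<60)&(hsv[...,2]>150)
n,l,st,c=cv2.connectedComponentsWithStats(W.astype(np.uint8))
for i in range(1,n):
    if st[i,4]>700:
        m=l==i;q=contour(m);print(st[i],c[i],np.median(P[m][:,2]),rect(plane(d,q,.012)),rect(plane(d,q,.010)))
# height of top by triangulating the same corners with w1
d1=dict(np.load('/tmp/w1.npz'));h1=cv2.cvtColor(d1['image'],cv2.COLOR_RGB2HSV)
m1=blob((h1[...,1]<60)&(h1[...,2]>170),(239,190))
c1,c3=contour(m1),contour(blob(W,min([c[i] for i in range(1,n) if st[i,4]>700],key=lambda a:abs(a[0]-250))))
for z in(-.005,0,.005,.01,.015,.02,.025):
    a,b=rect(plane(d1,c1,z)),rect(plane(d,c3,z));print(z,a[0]-b[0],a[1],b[1],a[2],b[2])
E
```

```text
[ 0.50765455 -0.15009275  0.25075665] [9.99511563e-01 3.12506437e-02 1.79003991e-04 1.40946596e-05] [-0.5   0.39  1.67  0.    1.08  1.01]
[ 11   0  54  28 899] [36.67519466  9.81646274] 0.02231380249106607 (array([664.4, 100.1]), array([29.6, 62. ]), 4.5) (array([664.9, 101.4]), array([29.7, 62.4]), 4.5)
[ 394    0   60  124 5287] [423.87421978  59.64459996] 0.08061480962029738 (array([ 633.4, -332. ]), array([134.3,  57.9]), 4.0) (array([ 633.7, -333. ]), array([135. ,  58.2]), 4.0)
[ 294   49   52   56 2247] [319.53894081  76.41255007] 0.07104414255211211 (array([ 608.6, -216.4]), array([58. , 57.5]), 27.0) (array([ 608.7, -216.8]), array([58.3, 57.8]), 27.0)
[ 228  169   51   50 1949] [252.52488456 196.15802976] 0.010228639382564908 (array([ 468.4, -150.4]), array([60.3, 59.4]), 0.2) (array([ 467.7, -150.4]), array([60.7, 59.7]), 0.2)
[175 232  34  34 826] [191.57263923 249.30871671] 0.010375265540389367 (array([387.4, -75.8]), array([43.5, 44.3]), 27.4) (array([386.3, -75.5]), array([43.8, 44.5]), 27.4)
-0.005 [-0.3 -0.1] [61.9 62.3] [63.1 62.2] 90.0 0.2
0 [-0.3 -0.1] [61.2 61.6] [62.3 61.4] 90.0 0.2
0.005 [-0.3  0. ] [60.5 60.9] [61.5 60.5] 90.0 0.2
0.01 [-0.4  0.1] [59.9 60.2] [60.7 59.7] 90.0 0.2
0.015 [-0.5  0.1] [59.2 59.5] [59.8 58.9] 90.0 0.2
0.02 [-0.5  0.2] [58.5 58.9] [59.  58.1] 90.0 0.2
0.025 [-0.6  0.2] [57.8 58.2] [58.2 57.3] 90.0 0.2
```

Request:
{"name": "drive_tool", "arguments": {"plan": [[0, 0, 0, 0, 0, 3.5, 1], [-0.024, 0, 0.03, 0, 0, 0, 1], [-0.0237, 0.0003, 0.04, 0, 0, 0, 1], [0, 0, 0.04, 0, 0, 0, 1], [0, 0, 0.04, 0, 0, 0, 1], [0, 0, 0.03, 0, 0, 0, 1], [0, 0, 0.02, 0, 0, 0, 1], [0, 0, 0, 0, 0, 0, 1], [0, 0, 0, 0, 0, 0, 1]]}}

```text
t: 5.25
tcp_pos: [0.462, -0.1478, 0.0506]
tool_rot: [1.0, 0.004, 0.0, 0.0]
force: [0.5, 0.6, -0.2]
finger_gap: 1.0
gripper_force: 0.0
```

Request:
{"name": "drive_tool", "arguments": {"plan": [[-0.002, 0.001, 0.015, 0, 0, 0.3, 1], [0, 0, 0.012, 0, 0, 0, 1], [0, 0, 0.01, 0, 0, 0, 1], [0, 0, 0, 0, 0, 0, 1], [0, 0, 0, 0, 0, 0, 1]]}}

```text
t: 5.75
tcp_pos: [0.4594, -0.1493, 0.0134]
tool_rot: [1.0, 0.001, 0.0, 0.0]
force: [-0.5, 0.3, -0.5]
finger_gap: 1.001
gripper_force: 0.0
```

Request:
{"name": "drive_tool", "arguments": {"plan": [[0, 0, 0, 0, 0, 0, -1], [0, 0, 0, 0, 0, 0, -1], [0, 0, 0, 0, 0, 0, -1], [0, 0, 0, 0, 0, 0, -1], [0, 0, 0, 0, 0, 0, -1], [0, 0, 0, 0, 0, 0, -1], [0, 0, 0, 0, 0, 0, -1]], "newtons": 40}}

```text
t: 6.45
tcp_pos: [0.4595, -0.1494, 0.0141]
tool_rot: [1.0, 0.001, 0.001, 0.0]
force: [-0.1, 0.6, 5.8]
finger_gap: 0.686
gripper_force: 42.9
```

Request:
{"name": "drive_tool", "arguments": {"plan": [[0, 0, -0.02, 0, 0, 0, -1], [0, 0, -0.04, 0, 0, 0, -1], [0, 0, -0.04, 0, 0, 0, -1], [0.025, -0.039, 0, 0, 0, 0, -1], [0.025, -0.039, 0, 0, 0, 0, -1], [0.025, -0.039, 0, 0, 0, 0, -1], [0.025, -0.039, 0, 0, 0, 0, -1], [0.025, -0.039, 0, 0, 0, 0, -1], [0.024, -0.039, 0, 0, 0, 0, -1], [0, 0, 0, 0, 0, -4.7, -1]]}}

```text
t: 7.45
tcp_pos: [0.6107, 0.0901, 0.1134]
tool_rot: [0.999, 0.046, 0.002, -0.001]
force: [-0.6, -0.8, -1.9]
finger_gap: 0.687
gripper_force: 44.5
```

Request:
{"name": "drive_tool", "arguments": {"plan": [[0, 0, 0, 0, 0, 0, -1], [0, 0, 0, 0, 0, 0, -1], [0, 0, 0, 0, 0, 0, -1]]}}

```text
t: 7.75
tcp_pos: [0.6069, 0.0841, 0.113]
tool_rot: [0.999, 0.041, -0.001, 0.0]
force: [-0.4, -0.6, -1.2]
finger_gap: 0.683
gripper_force: 44.5
```

```bash
python3 - <<'E'
from h import *
d=snap('wrist');save(d,'w4',k=1.5);print(d['s']['tcp_pos'],d['s']['tool_rot'],d['s']['force'])
np.savez('/tmp/w4',**{k:v for k,v in d.items() if k!='s'})
E
```

```text
[0.60689218 0.08413143 0.1130334 ] [ 9.99166081e-01  4.08241326e-02 -7.29377256e-04  1.54352198e-06] [-0.35304779 -0.57470607 -1.24814235]
```

View pics/w4.png

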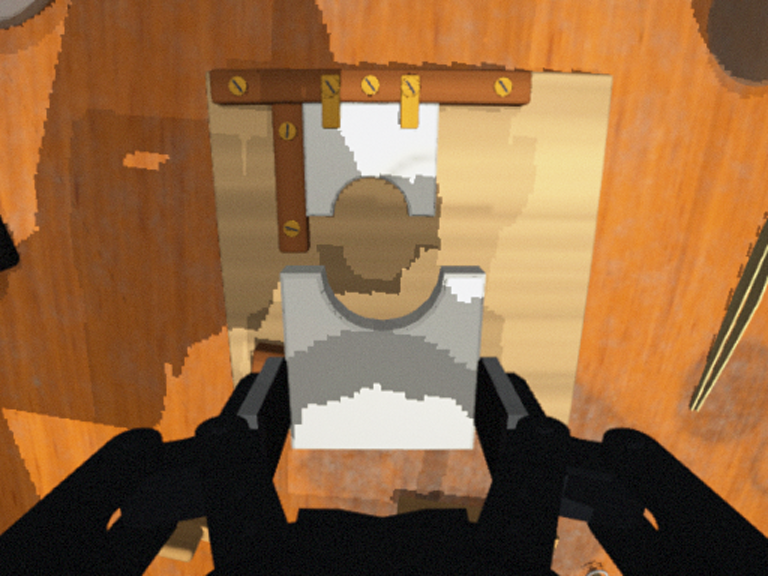

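The half is held with its cut-out towards the fixed half: joint corners at (282,268) and (485,268), back corners at (294,448) and (474,448). The fixed half's joint edge is at row 213, and the rail end is at (294,250).

```bash
python3 - <<'E'
from h import *
d=dict(np.load('/tmp/w4.npz'));P=cloud(d);U,V=np.meshgrid(np.arange(512),np.arange(384))
hsv=cv2.cvtColor(d['image'],cv2.COLOR_RGB2HSV)
W=(hsv[...,1]<50)&(hsv[...,2]>85)
zt=np.median(P[250:290,215:290,2]);print('held top z',zt)
h=W&(abs(P[...,2]-zt)<.006)&(V>170)&(V<305)&(U>180)&(U<330);h=blob(h,(255,250))
q=P[h];A=np.c_[q[:,:2],np.ones(len(q))];print('tilt',np.linalg.lstsq(A,q[:,2],rcond=None)[0].round(4))
c=contour(h);print('held',h.sum(),rect(plane(d,c,zt)))
f=W&(abs(P[...,2]-.022)<.006)&(V>60)&(V<150);f=blob(f,(248,105));c=contour(f)
print('fixed',np.median(P[f][:,2]),rect(plane(d,c,.0222)))
r=(P[...,2]>.0165)&(P[...,2]<.025)&(U>175)&(U<206)&(V>70)&(V<172)&~W;r=blob(r,(193,120));print('rail',np.median(P[r][:,2]),rect(P[r]))
E
```

```text
held top z 0.10912540954417489
tilt [-0.0143  0.0003  0.1177]
held 13006 (array([615.7,  84.6]), array([60.8, 59.5]), 4.5)
fixed 0.02220011929138882 (array([673.5,  94.8]), array([49.4, 59.8]), 4.3)
rail 0.020321918385384358 (array([660.6, 131. ]), array([66.5, 14.6]), 4.5)
```

Request:
{"name": "drive_tool", "arguments": {"plan": [[0.0019, -0.0048, 0.02, 0, 0, 0, -1], [0, 0, 0.025, 0, 0, 0, -1], [0, 0, 0.025, 0, 0, 0, -1], [0, 0, 0.01, 0, 0, 0, -1], [0, 0, 0, 0, 0, 0, -1], [0, 0, 0, 0, 0, 0, -1]]}}

```text
t: 8.4
tcp_pos: [0.6098, 0.0895, 0.0339]
tool_rot: [0.999, 0.042, 0.0, 0.0]
force: [-0.1, -0.3, -1.1]
finger_gap: 0.687
gripper_force: 44.5
```

```bash
cat > chk.py <<'E'
from h import *
import sys
d=snap('wrist');save(d,sys.argv[1],k=1.5);print(d['s']['tcp_pos'],d['s']['tool_rot'],d['s']['force'])
np.savez('/tmp/'+sys.argv[1],**{k:v for k,v in d.items() if k!='s'})
E
python3 chk.py w5
```

```text
[0.60976285 0.08950852 0.03391882] [9.99136927e-01 4.15350589e-02 4.88759280e-04 2.52677751e-05] [-0.14031046 -0.30635551 -1.0750603 ]
```

View pics/w5.png

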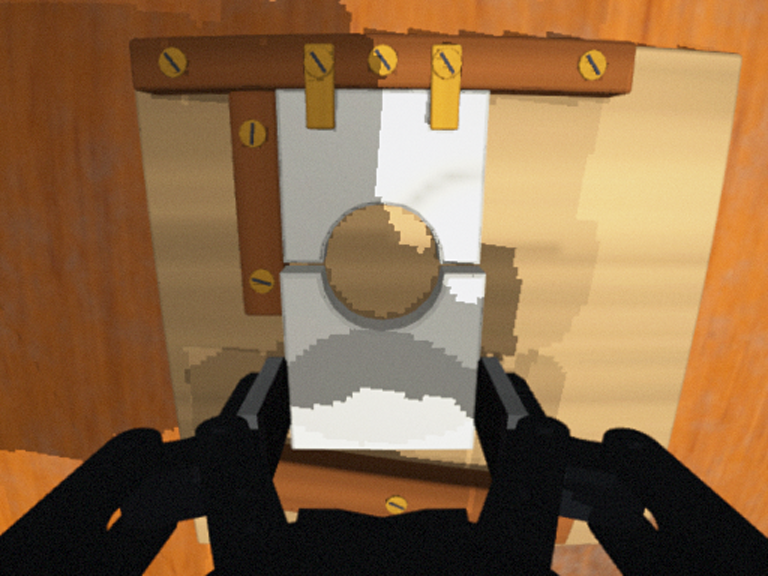

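The held half lines up with the fixed one. The joint gap is at row 265, columns 282 to 485, and the half is close to the rail at (280,300).

```bash
python3 - <<'E'
from h import *
d=dict(np.load('/tmp/w5.npz'));P=cloud(d);U,V=np.meshgrid(np.arange(512),np.arange(384))
hsv=cv2.cvtColor(d['image'],cv2.COLOR_RGB2HSV);W=(hsv[...,1]<50)&(hsv[...,2]>85)
h=blob(W&(abs(P[...,2]-.030)<.0045)&(V>180)&(V<305)&(U>180)&(U<330),(255,250));q=P[h]
print('held z',np.median(q[:,2]),'tilt',np.linalg.lstsq(np.c_[q[:,:2],np.ones(len(q))],q[:,2],rcond=None)[0].round(4))
z=np.median(q[:,2]);print(rect(plane(d,contour(h),z)))
f=blob(W&(V>55)&(V<174)&(U>180)&(U<328),(250,110));print('fixed',np.median(P[f][:,2]),rect(plane(d,contour(f),.0222)))
r=(P[...,2]>.0165)&(P[...,2]<.025)&(U>145)&(U<187)&(V>65)&(V<212)&~W;r=blob(r,(170,130));print('rail',rect(P[r]))
E
```

```text
held z 0.029940956164491217 tilt [-0.0058  0.001   0.0334]
(array([618. ,  89.9]), array([60. , 59.7]), 4.7)
fixed 0.022196167526544963 (array([673.8,  94.7]), array([48.8, 59.6]), 4.4)
rail (array([660.2, 130.9]), array([65.5, 14.4]), 4.5)
```

Request:
{"name": "drive_tool", "arguments": {"plan": [[-0.0008, 0.0003, 0.004, 0, 0, 0, -1], [0, 0, 0.0025, 0, 0, 0, -1], [0, 0, 0.001, 0, 0, 0, -1], [0, 0, 0, 0, 0, 0, -1], [0, 0, 0, 0, 0, 0, -1]]}}

```text
t: 8.95
tcp_pos: [0.6085, 0.0897, 0.0262]
tool_rot: [0.999, 0.042, 0.0, 0.0]
force: [-0.6, -0.8, 0.5]
finger_gap: 0.685
gripper_force: 44.8
```

Request:
{"name": "drive_tool", "arguments": {"plan": [[0, 0, 0.0007, 0, 0, 0, -1], [0, 0, 0, 0, 0, 0, -1], [0, 0, 0, 0, 0, 0, 1], [0, 0, 0, 0, 0, 0, 1], [0, 0, 0, 0, 0, 0, 1], [0, 0, 0, 0, 0, 0, 1], [0, 0, 0, 0, 0, 0, 1], [0, 0, 0, 0, 0, 0, 1]]}}

```text
t: 9.75
tcp_pos: [0.6084, 0.0896, 0.025]
tool_rot: [0.999, 0.042, -0.0, -0.0]
force: [0.3, -0.3, -0.3]
finger_gap: 0.997
gripper_force: 0.0
```

Request:
{"name": "drive_tool", "arguments": {"plan": [[0, 0, -0.02, 0, 0, 0, 1], [0, 0, -0.04, 0, 0, 0, 1], [0, 0, -0.05, 0, 0, 0, 1], [0, 0, -0.05, 0, 0, 0, 1], [0, 0, 0, 0, 0, 0, 1], [0, 0, 0, 0, 0, 0, 1]]}}

```text
t: 10.35
tcp_pos: [0.6091, 0.0897, 0.1868]
tool_rot: [0.999, 0.042, 0.002, 0.0]
force: [-0.1, 0.6, -1.5]
finger_gap: 1.003
gripper_force: 0.0
```

```bash
python3 chk.py w6; python3 - <<'E'
from h import *
d=dict(np.load('/tmp/w6.npz'));P=cloud(d);U,V=np.meshgrid(np.arange(512),np.arange(384))
hsv=cv2.cvtColor(d['image'],cv2.COLOR_RGB2HSV);W=(hsv[...,1]<50)&(hsv[...,2]>80)&(P[...,2]>.018)&(P[...,2]<.03)
n,l,st,c=cv2.connectedComponentsWithStats(W.astype(np.uint8))
for i in range(1,n):
    if st[i,4]>400: m=l==i;print(st[i],c[i].round(),np.median(P[m][:,2]),rect(plane(d,contour(m),.0222)))
E
```

```text
[0.60912589 0.08966095 0.1867922 ] [9.99113285e-01 4.20665834e-02 1.74036958e-03 1.29240075e-04] [-0.14032479  0.63034756 -1.49748983]
[ 221   80   68   57 2862] [255. 106.] 0.022175548530313005 (array([673.3,  94.8]), array([49.6, 59.9]), 4.5)
[ 223  139   64   62 3319] [254. 173.] 0.02223339081783665 (array([616.3,  90.3]), array([59.4, 59.8]), 4.8)
```

Request:
{"name": "drive_tool", "arguments": {"plan": [[-0.0385, 0.0105, -0.003, 0, 0, 0, 1], [-0.0385, 0.0105, -0.003, 0, 0, 0, 1], [-0.0385, 0.0105, -0.003, 0, 0, 0, 1], [-0.0385, 0.0105, -0.003, 0, 0, 0, 1], [0, 0, 0, 0, 0, -7.8, 1], [0, 0, 0, 0, 0, -7.8, 1], [0, 0, 0, 0, 0, -7.8, 1], [0, 0, 0, 0, 0, -7.8, 1], [0, 0, 0, 0, 0, -7.8, 1], [0, 0, 0, 0, 0, -7.8, 1]]}}

```text
t: 11.4
tcp_pos: [0.4569, 0.0351, 0.1951]
tool_rot: [0.899, 0.438, -0.002, -0.002]
force: [-0.0, 0.9, -0.6]
finger_gap: 1.001
gripper_force: 0.0
```

Request:
{"name": "drive_tool", "arguments": {"plan": [[0, 0, 0, 0, 0, -7.8, 1], [0, 0, 0, 0, 0, -7.8, 1], [0, 0, 0, 0, 0, -7.8, 1], [0, 0, 0, 0, 0, -7.8, 1], [0, 0, 0, 0, 0, 0, 1], [0, 0, 0, 0, 0, 0, 1]]}}

```text
t: 12.0
tcp_pos: [0.4576, 0.035, 0.1958]
tool_rot: [0.751, 0.66, -0.001, -0.001]
force: [0.2, 0.7, 0.5]
finger_gap: 0.998
gripper_force: 0.0
```

```bash
python3 chk.py w7; python3 - <<'E'
from h import *
d=dict(np.load('/tmp/w7.npz'));P=cloud(d)
for lo,hi in((.0145,.025),(.034,.055)):
    w=(P[...,2]>lo)&(P[...,2]<hi)&(abs(P[...,0]-.457)<.06)&(abs(P[...,1]-.013)<.07)
    w=cv2.morphologyEx(w.astype(np.uint8),cv2.MORPH_OPEN,np.ones((2,2)))
    i=[(rect(P[l==k]),(l==k).sum(),np.median(P[l==k][:,2])) for n,l,_,_ in [cv2.connectedComponentsWithStats(w)] for k in range(1,n) if (l==k).sum()>100];print(i)
E
```

```text
[0.45755439 0.03497583 0.19582174] [ 0.7509678   0.6603367  -0.00105167 -0.00130491] [0.16359055 0.70623583 0.48006084]
[((array([466.6,  65.7]), array([82.4, 14.7]), 83.2), np.int64(374), np.float64(0.01818385689138502)), ((array([462.9,  29.2]), array([154.5,  27.3]), 78.9), np.int64(486), np.float64(0.018181821021939576))]
[((array([462.5,  44.2]), array([126.1,  14.1]), 83.3), np.int64(641), np.float64(0.041818630115909416))]
```

View pics/w7.png

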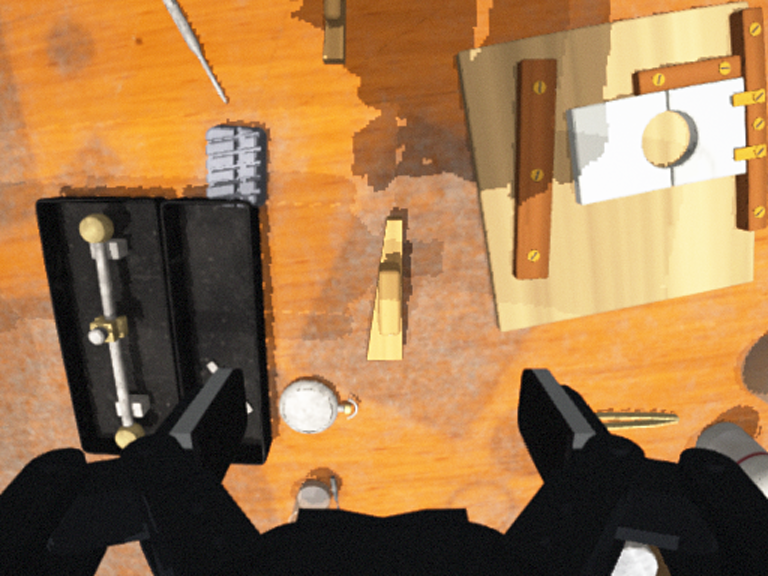

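The wedge is at (390,290), thin end up at (397,218), with its grip from (390,265) to (390,333) and the watch at (310,405). The placed half sits on the board at (618,155) with a thin joint gap at column 668.

```bash
python3 - <<'E'
from h import *
d=dict(np.load('/tmp/w7.npz'));P=cloud(d);U,V=np.meshgrid(np.arange(512),np.arange(384))
R=(U>240)&(U<275)&(V>135)&(V<245)
for a,z in((R&(abs(P[...,2]-.0418)<.002),.0422),(R&(P[...,2]>.012),.0182)):
    a=blob(a,(260,195));c=contour(a);print(a.sum(),np.median(P[a][:,2]),c.min(0),c.max(0),rect(plane(d,c,z)),rect(P[a]))
# height check from apparent grip position in w1 and w7: triangulate grip top centroid
d1=dict(np.load('/tmp/w1.npz'));P1=cloud(d1);R1=(U[:]>85)&(U<170)&(V>135)&(V<200)
g1=np.argwhere(blob(R1&(abs(P1[...,2]-.0418)<.002),(123,167)))[:,::-1].mean(0);g7=np.argwhere(blob(R&(abs(P[...,2]-.0418)<.002),(260,199)))[:,::-1].mean(0)
a=plane(d1,g1,0)[0];o1=d1['T'][:3,3];v1=(a-o1);o2=d['T'][:3,3];v2=plane(d,g7,0)[0]-o2
s=np.linalg.lstsq(np.c_[v1,-v2],o2-o1,rcond=None)[0];print('tri',o1+s[0]*v1,o2+s[1]*v2)
E
```

```text
600 0.041887125605946596 [252. 180.] [266. 223.] (array([457.6,  14.1]), array([42.8, 13.2]), 83.2) (array([457.6,  13.6]), array([43.3, 13.3]), 83.2)
1613 0.018991126070636966 [244. 145.] [268. 239.] (array([454.9,  14.9]), array([99.9, 25.5]), 82.7) (array([457.1,  35.9]), array([143.8,  25.7]), 83.1)
tri [0.45813032 0.01377433 0.03927112] [0.45802911 0.01373008 0.03928874]
```

Request:
{"name": "drive_tool", "arguments": {"plan": [[-0.021, 0.0031, 0.03, 0, 0, -0.5, 1], [0, 0, 0.04, 0, 0, 0, 1], [0, 0, 0.04, 0, 0, 0, 1], [0, 0, 0.035, 0, 0, 0, 1], [0, 0, 0.013, 0, 0, 0, 1], [0, 0, 0, 0, 0, 0, 1], [0, 0, 0, 0, 0, 0, 1]]}}

```text
t: 12.75
tcp_pos: [0.4589, 0.0136, 0.039]
tool_rot: [0.747, 0.664, -0.0, -0.0]
force: [-0.3, -0.1, 0.2]
finger_gap: 1.0
gripper_force: 0.0
```

Request:
{"name": "drive_tool", "arguments": {"plan": [[0, 0, 0.0015, 0, 0, 0, -1], [0, 0, 0, 0, 0, 0, -1], [0, 0, 0, 0, 0, 0, -1], [0, 0, 0, 0, 0, 0, -1], [0, 0, 0, 0, 0, 0, -1], [0, 0, 0, 0, 0, 0, -1], [0, 0, 0, 0, 0, 0, -1], [0, 0, 0, 0, 0, 0, -1], [0, 0, 0, 0, 0, 0, -1], [0, 0, 0, 0, 0, 0, -1]], "newtons": 80}}

```text
t: 13.75
tcp_pos: [0.4593, 0.0136, 0.0382]
tool_rot: [0.747, 0.665, 0.0, 0.0]
force: [-1.0, 0.3, 5.0]
finger_gap: 0.143
gripper_force: 78.8
```

Request:
{"name": "drive_tool", "arguments": {"plan": [[0, 0, -0.02, 0, 0, 0, -1], [0, 0, -0.04, 0, 0, -5.6, -1], [0, 0, 0, 0, 0, -5.7, -1], [-0.0045, 0.03, 0, 0, 0, 0, -1], [-0.0045, 0.03, 0, 0, 0, 0, -1], [-0.0045, 0.03, 0, 0, 0, 0, -1], [-0.0043, 0.0308, 0, 0, 0, 0, -1], [0, 0, 0, 0, 0, 0, -1], [0, 0, 0, 0, 0, 0, -1], [0, 0, 0, 0, 0, 0, -1]]}}

```text
t: 14.75
tcp_pos: [0.5788, 0.006, 0.0971]
tool_rot: [0.678, 0.735, -0.001, -0.001]
force: [0.2, -0.5, -0.4]
finger_gap: 0.14
gripper_force: 78.3
```

```bash
python3 chk.py w8
```

```text
[0.57884386 0.00596028 0.09710719] [ 0.67804432  0.73501921 -0.00087403 -0.00137726] [ 0.19908077 -0.50280534 -0.3807864 ]
```

View pics/w8.png

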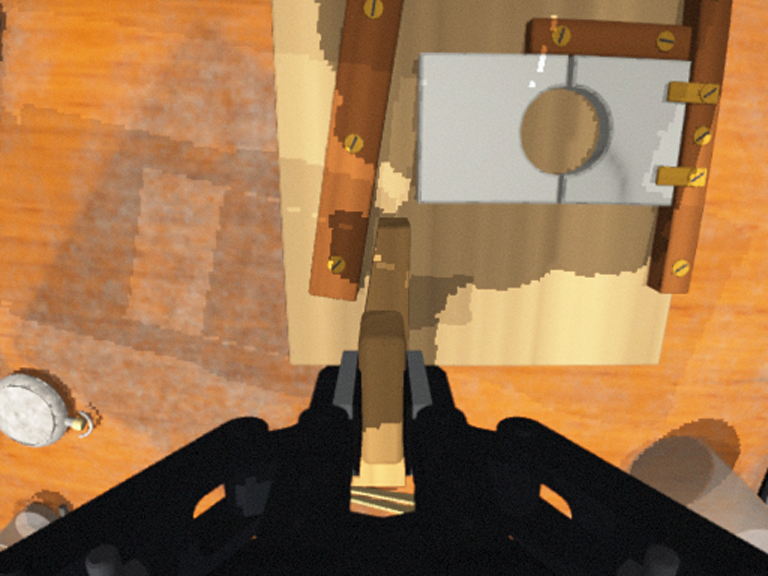

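The wedge is held with its thin end at (380-410,222) and pointing into the gap. The half's back edge is at column 418, rows 55 to 202, and the batten face runs from (400,20) to (357,298).

```bash
python3 - <<'E'
from h import *
d=dict(np.load('/tmp/w8.npz'));P=cloud(d);U,V=np.meshgrid(np.arange(512),np.arange(384))
a=np.radians(4.5);O=np.array([610.6,89.9]);Rm=np.array([[np.cos(a),np.sin(a)],[-np.sin(a),np.cos(a)]])
B=lambda X:((np.asarray(X)[:,:2]*1000-O)@Rm.T)
w=(abs(P[...,2]-.077)<.008)&(V<207)&(V>140)&(U>230)&(U<285);w=blob(w,(262,175));z=np.median(P[w][:,2])
print('wedge top z',z,w.sum())
q=B(P[w]);
for v in(155,165,175,185,195,202):
    us=np.where(w[v])[0];e=B(plane(d,[[us[0]-.5,v],[us[-1]+.5,v]],z));print(v,e.round(1).tolist())
ve=np.where(w)[0].min();us=np.where(w[ve+2])[0];print('thin end y',B(plane(d,[[us.mean(),ve-.5]],z)).round(1))
hsv=cv2.cvtColor(d['image'],cv2.COLOR_RGB2HSV);W=(hsv[...,1]<50)&(hsv[...,2]>60)&(P[...,2]>.018)&(P[...,2]<.03)
h=blob(W&(U<374),(320,85));print('half',B([np.r_[rect(plane(d,contour(h),.0222))[0]/1000,0]]),rect(plane(d,contour(h),.0222)))
us=[np.where(h[v])[0].min()-.5 for v in(45,70,95,120)];print('back',B(plane(d,np.c_[us,(45,70,95,120)],.0222)).round(1).tolist())
E
```

```text
wedge top z 0.07696149244785441 1473
155 [[-41.3, -33.7], [-30.4, -33.7]]
165 [[-41.8, -38.6], [-30.8, -38.5]]
175 [[-42.7, -43.5], [-30.7, -43.5]]
185 [[-43.2, -48.5], [-30.6, -48.5]]
195 [[-44.3, -53.6], [-30.5, -53.5]]
202 [[-44.8, -57.2], [-30.4, -57.2]]
thin end y [[-35.6 -30.2]]
half [[ 6.09688755 -0.27921702]] (array([616.7,  90.1]), array([61.2, 59.5]), 4.8)
back [[-24.7, 23.6], [-24.4, 9.2], [-24.7, -5.6], [-24.4, -20.8]]
```

Request:
{"name": "drive_tool", "arguments": {"plan": [[-0.003, 0.003, 0.01, 0, 0, 0, -1], [0, 0, 0.02, 0, 0, 0, -1], [0, 0, 0.013, 0, 0, 0, -1], [0, 0, 0.003, 0, 0, 0, -1], [0, 0, 0, 0, 0, 0, -1], [0, 0, 0, 0, 0, 0, -1]]}}

```text
t: 15.4
tcp_pos: [0.5841, 0.0028, 0.0515]
tool_rot: [0.678, 0.735, 0.0, 0.0]
force: [0.7, -0.1, -0.5]
finger_gap: 0.145
gripper_force: 78.5
```

Request:
{"name": "drive_tool", "arguments": {"plan": [[0, 0, 0.001, 0, 0, 0, -1], [0, 0, 0.0005, 0, 0, 0, -1], [0, 0, 0, 0, 0, 0, -1], [0, 0, 0, 0, 0, 0, -1]]}}

```text
t: 15.8
tcp_pos: [0.5842, 0.0028, 0.0503]
tool_rot: [0.678, 0.735, 0.0, 0.0]
force: [0.2, 0.5, 0.3]
finger_gap: 0.143
gripper_force: 78.6
```

```bash
cat > m.py <<'E'
from h import *
import sys
d=snap('wrist');print(d['s']['tcp_pos'],d['s']['force'],d['s']['t']);save(d,sys.argv[1],k=1.5)
P=cloud(d);U,V=np.meshgrid(np.arange(512),np.arange(384))
a=np.radians(4.5);O=np.array([610.6,89.9]);Rm=np.array([[np.cos(a),np.sin(a)],[-np.sin(a),np.cos(a)]])
B=lambda X:((np.asarray(X)[:,:2]*1000-O)@Rm.T)
hsv=cv2.cvtColor(d['image'],cv2.COLOR_RGB2HSV);W=(hsv[...,1]<50)&(hsv[...,2]>50)&(P[...,2]>.018)&(P[...,2]<.03)
Q=np.full(P.shape[:2]+(2,),9e9);Q=((P[...,:2]*1000-O)@Rm.T)
for n,lo,hi in(('loose',-32,33),('fixed',41,95)):
    k=W&(Q[...,0]>lo)&(Q[...,0]<hi)&(abs(Q[...,1])<36)
    if k.sum()>200: r=rect(plane(d,contour(blob(k,np.argwhere(k)[:,::-1].mean(0))),.0222));print(n,B([np.r_[r[0]/1000,0]]).round(1),r)
z=.030;w=(abs(P[...,2]-z)<.0035)&~W&(V<200)&(U>225)&(U<290)&(Q[...,0]<-18)&(Q[...,0]>-50)
if w.sum()>150:
    w=blob(w,(262,170))
    for v in range(np.where(w)[0].min()+2,200,10):
        us=np.where(w[v])[0]
        if len(us)>5: print(v,B(plane(d,[[us[0]-.5,v],[us[-1]+.5,v]],z)).round(1).tolist())
E
python3 m.py w9
```

```text
[0.58423675 0.00283302 0.05029341] [0.17397619 0.54445114 0.28369359] 15.8
loose [[ 4.3 -0.3]] (array([614.9,  89.9]), array([58.2, 59.3]), 4.9)
fixed [[63.4 -0.3]] (array([673.8,  94.6]), array([47.3, 59.5]), 4.6)
151 [[-35.6, -35.4], [-25.2, -35.4]]
161 [[-36.1, -40.2], [-25.6, -40.2]]
171 [[-37.0, -45.1], [-25.5, -45.1]]
181 [[-37.6, -50.1], [-25.4, -50.0]]
191 [[-38.6, -55.1], [-25.3, -55.1]]
```

Request:
{"name": "drive_tool", "arguments": {"plan": [[0, -0.001, 0.0003, 0, 0, 0, -1], [0.01, 0, 0, 0, 0, 0, -1], [0.012, 0, 0, 0, 0, 0, -1], [0.012, 0, 0, 0, 0, 0, -1], [0.006, 0, 0, 0, 0, 0, -1], [0, 0, 0, 0, 0, 0, -1], [0, 0, 0, 0, 0, 0, -1]]}}

```text
t: 16.55
tcp_pos: [0.5797, 0.0447, 0.0502]
tool_rot: [0.678, 0.735, 0.001, -0.0]
force: [-0.1, 2.4, 5.5]
finger_gap: 0.144
gripper_force: 79.2
```

```bash
python3 m.py w10
```

```text
[0.57974754 0.04474333 0.05024381] [-0.07508312  2.43183646  5.51873191] 16.55
loose [[4.3 0.1]] (array([614.9,  90.3]), array([58.3, 59.3]), 4.5)
fixed [[63.3  0.4]] (array([673.7,  95.3]), array([47.3, 59.1]), 4.2)
151 [[-36.8, 6.7], [-26.4, 6.8]]
161 [[-37.3, 1.9], [-26.8, 2.0]]
171 [[-38.3, -2.9], [-26.7, -2.9]]
181 [[-38.8, -7.9], [-26.6, -7.9]]
191 [[-39.8, -13.0], [-26.5, -12.9]]
```

Request:
{"name": "drive_tool", "arguments": {"plan": [[0.008, 0, 0, 0, 0, 0, -1], [0.005, 0.0008, 0, 0, 0, 0, -1], [0.005, 0.0008, 0, 0, 0, 0, -1], [0.003, 0.0005, 0, 0, 0, 0, -1], [0, 0, 0, 0, 0, 0, -1]]}}

```text
t: 17.1
tcp_pos: [0.5802, 0.0649, 0.0503]
tool_rot: [0.678, 0.736, 0.0, 0.0]
force: [0.0, 0.1, 4.9]
finger_gap: 0.146
gripper_force: 79.2
```

Request:
{"name": "drive_tool", "arguments": {"plan": [[0.004, 0.0007, 0, 0, 0, 0, -1], [0.003, 0.0005, 0, 0, 0, 0, -1], [0.003, 0.0005, 0, 0, 0, 0, -1], [0, 0, 0, 0, 0, 0, -1], [0, 0, 0, 0, 0, 0, -1]]}}

```text
t: 17.6
tcp_pos: [0.5806, 0.0745, 0.0502]
tool_rot: [0.678, 0.735, -0.0, -0.0]
force: [-0.8, -3.3, 6.3]
finger_gap: 0.145
gripper_force: 79.3
```

```bash
python3 m.py w11
```

```text
[0.58057267 0.07446821 0.05024644] [-0.82678272 -3.27927129  6.31085933] 17.6
loose [[5. 1.]] (array([615.5,  91.3]), array([56.1, 59.7]), 4.3)
fixed [[63.3  0.4]] (array([673.7,  95.3]), array([47.2, 60.2]), 4.5)
151 [[-33.7, 36.3], [-23.3, 36.3]]
161 [[-34.2, 31.5], [-23.7, 31.5]]
171 [[-35.2, 26.6], [-23.6, 26.7]]
181 [[-35.6, 21.6], [-23.5, 21.7]]
191 [[-36.6, 16.6], [-23.4, 16.6]]
```

Request:
{"name": "drive_tool", "arguments": {"plan": [[0.002, 0.0003, 0, 0, 0, 0, -1], [0.002, 0.0003, 0, 0, 0, 0, -1], [0, 0, 0, 0, 0, 0, -1], [0, 0, 0, 0, 0, 0, -1]]}}

```text
t: 18.05
tcp_pos: [0.5809, 0.0783, 0.0503]
tool_rot: [0.678, 0.735, -0.001, -0.0]
force: [-0.5, -4.2, 6.1]
finger_gap: 0.141
gripper_force: 79.3
```

Request:
{"name": "drive_tool", "arguments": {"plan": [[0.002, 0.0003, 0, 0, 0, 0, -1], [0.0, 0.0, 0, 0, 0, 0, -1], [0, 0, 0, 0, 0, 0, -1]]}}

```text
t: 18.35
tcp_pos: [0.581, 0.0802, 0.0503]
tool_rot: [0.678, 0.735, -0.001, -0.0]
force: [0.0, -3.5, 6.6]
finger_gap: 0.144
gripper_force: 79.3
```

Request:
{"name": "drive_tool", "arguments": {"plan": [[0.002, 0.0003, 0, 0, 0, 0, -1], [0.0, 0.0, 0, 0, 0, 0, -1], [0, 0, 0, 0, 0, 0, -1]]}}

```text
t: 18.65
tcp_pos: [0.5811, 0.0819, 0.0503]
tool_rot: [0.678, 0.735, -0.001, 0.0]
force: [-2.1, -4.8, 7.2]
finger_gap: 0.144
gripper_force: 79.3
```

Request:
{"name": "drive_tool", "arguments": {"plan": [[0.0015, 0.0002, 0, 0, 0, 0, -1], [0.0, 0.0, 0, 0, 0, 0, -1], [0, 0, 0, 0, 0, 0, -1]]}}

```text
t: 18.95
tcp_pos: [0.5811, 0.0826, 0.0503]
tool_rot: [0.678, 0.735, -0.001, 0.0]
force: [-1.5, -7.3, 8.3]
finger_gap: 0.14
gripper_force: 79.4
```

Request:
{"name": "drive_tool", "arguments": {"plan": [[0.0015, 0.0002, 0, 0, 0, 0, -1], [0.0, 0.0, 0, 0, 0, 0, -1], [0, 0, 0, 0, 0, 0, -1]]}}

```text
t: 19.25
tcp_pos: [0.5811, 0.0831, 0.0504]
tool_rot: [0.678, 0.736, -0.002, 0.001]
force: [-2.8, -11.2, 7.6]
finger_gap: 0.141
gripper_force: 79.5
```

```bash
python3 m.py w12
```

```text
[0.58105126 0.08307131 0.05038399] [ -2.83266167 -11.22712813   7.56907383] 19.25
loose [[5.8 1.1]] (array([616.3,  91.5]), array([54.9, 60.4]), 4.5)
fixed [[63.1  0.6]] (array([673.5,  95.5]), array([47.7, 60.2]), 4.3)
151 [[-32.1, 44.8], [-22.2, 44.8]]
161 [[-33.1, 40.0], [-22.1, 40.0]]
171 [[-34.0, 35.1], [-22.0, 35.1]]
181 [[-34.5, 30.1], [-22.4, 30.2]]
191 [[-35.5, 25.1], [-22.3, 25.1]]
```

Request:
{"name": "drive_tool", "arguments": {"plan": [[0.002, 0.0002, 0, 0, 0, 0, -1], [0.001, 0.0, 0, 0, 0, 0, -1], [0, 0, 0, 0, 0, 0, -1]]}}

```text
t: 19.6
tcp_pos: [0.5811, 0.0835, 0.0505]
tool_rot: [0.677, 0.736, -0.003, 0.002]
force: [-2.3, -20.4, 9.5]
finger_gap: 0.143
gripper_force: 79.7
```

Request:
{"name": "drive_tool", "arguments": {"plan": [[0.002, 0.0002, 0, 0, 0, 0, -1], [0.0, 0.0, 0, 0, 0, 0, -1], [0, 0, 0, 0, 0, 0, -1]]}}

```text
t: 19.9
tcp_pos: [0.5811, 0.0839, 0.0507]
tool_rot: [0.677, 0.736, -0.004, 0.002]
force: [-3.5, -26.5, 9.3]
finger_gap: 0.146
gripper_force: 79.8
```

Request:
{"name": "drive_tool", "arguments": {"plan": [[0.0015, 0, 0, 0, 0, 0, -1], [0.0, 0.0, 0, 0, 0, 0, -1], [0, 0, 0, 0, 0, 0, -1], [0, 0, 0, 0, 0, 0, -1]]}}

```text
t: 20.3
tcp_pos: [0.5811, 0.084, 0.0507]
tool_rot: [0.677, 0.736, -0.005, 0.003]
force: [-3.9, -30.9, 10.3]
finger_gap: 0.144
gripper_force: 79.8
```

```bash
python3 m.py w13
```

```text
[0.58114956 0.08402842 0.05073442] [ -3.92423963 -30.86704786  10.33026686] 20.3
loose [[5.8 1.2]] (array([616.3,  91.6]), array([54.9, 60.4]), 4.3)
fixed [[63.4  0.6]] (array([673.8,  95.5]), array([47.3, 60.3]), 4.0)
152 [[-32.1, 45.1], [-22.2, 45.2]]
162 [[-33.0, 40.3], [-22.1, 40.4]]
172 [[-33.5, 35.4], [-22.0, 35.5]]
182 [[-34.5, 30.4], [-21.8, 30.5]]
192 [[-35.5, 25.3], [-22.2, 25.4]]
```

View pics/w13.png

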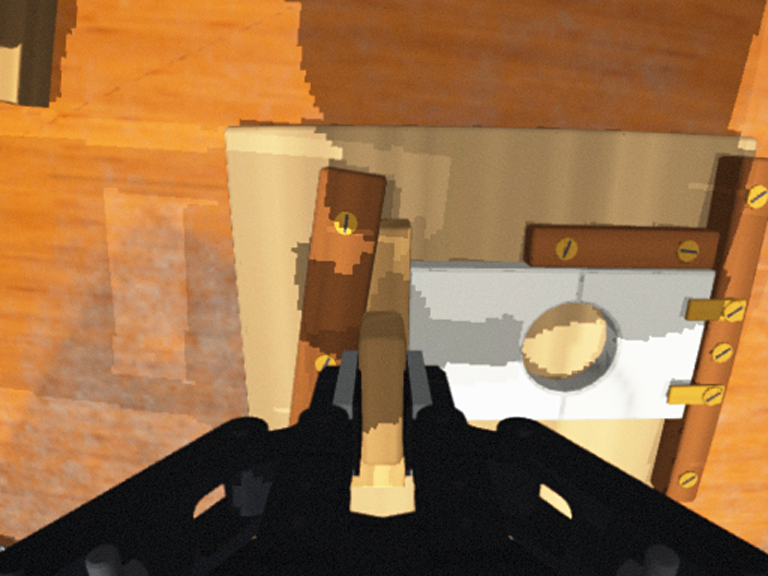

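The wedge is jammed with its thin end at (395,222). The joint is shut, a hairline near column 580, both halves line up along the rail, and the push is steady at about 31 N. I'm handing the job in.

```bash
python3 -c "
from station import manip
print(manip.sense()['force']); print(manip.sign_off())"
```

```text
[ -3.88313886 -29.90534735   9.46201985]
the job is handed in; nothing more can be done
None
```

The job is handed in at about 20 s: the loose half lies against the rail with the joint shut and in line. The stout wedge is jammed home and still gripped under a push of about 30 N, and the arm touched nothing else.

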